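# Lid the topping pots of the pizza truck

### The arm

A 6-joint arm with a two-finger parallel gripper is mounted at the origin on the work surface. World frame = base frame: x ahead of the robot, y to its left, z up, the work surface at z = 0. Lengths are in m, angles in rad, forces in N, time in s.
With the tool pointing down it reaches from about 0.425 to 0.925 m from the base axis. Payload 12.5 kg.
Tool frame: the origin (TCP) lies between the finger pads; the fingertips stand 14 mm ahead of it and the grasp point (between the pads) lies 5 mm behind it (env.tcp_to_tips is the distance from the TCP to the fingertips, in m); z points along the fingers, y is the line along which they close (so a half turn about z gives the same grasp; the last joint's range is limited). The gripper opens to 85 mm and grips with 20 to 120 N. Pads are 22 mm wide; open, the fingers measure 114 mm over their backs; the gripper's body (76 mm by 85 mm) begins 54 mm behind the grasp point. The pads swing forward as they close: fully open they stand 13 mm farther back than shut.
Start: joints at [1.144, 0.491, 1.559, -0, 1.092, -0.106], TCP at [0.197, 0.593, 0.245] pointing down, gripper open.
Joint ranges: [-3.1, 3.1], [-0.84, 2.19], [0.05, 2.79], [-1.13, 4.28], [0.06, 2.93], [-2.69, 2.69]. Speed limits (rad/s): [2.22, 2.22, 2.79, 3.14, 3.14, 3.14].

### API

Orientations are given as a rotation vector (axis times angle).
In Python, from cell import env, imaging, job gives the robot as it stands. The module is installed in compiled form; this text tells all that it offers.
- The arm moves only by the tool apply_moves, never from a script. Its argument "moves" is a list of rows, each a list of 3 entries, a list of its own where there are three numbers: the opening, from 0 (shut) to 1 (fully open), then the shift along the tool's x, y, z in mm, then the turn about the tool's z in rad. A call has 1 to 10 rows; each row shifts and turns the commanded pose from where the row before left it, along the tool's axes as they then stand; what a row does not reach is not made up. A row lasts 1/12 s, in which the tool goes at most 41.7 mm and 7.16 degrees, less where a joint would pass 70% of its speed; a pose out of reach is approached as far as the arm can. A call is refused whole if a number of a shift passes 41.7 or a number of a turn 0.125, either way. A call with a gripper value outside its range is refused whole. The fingers move at their own pace and stop on an object; "force" is the grip in N (left out, the last holds). Time passes only in rows, so rows that do not move let the fingers close. It gives the time, the measured TCP pose, the force, the opening and the grip force at its end, in the units of the state.
- env.read_state(): the state, without advancing time (a new reading comes with each control period).
- imaging.get_image(name): name is "scene" or "top"; returns the picture (480x640x3 uint8, blue, green, red); there is no depth.
- imaging.calibration(name): a dict with "fx", "fy", "cx", "cy" (pixels), "k1" (the pictures are not rectified: a ray, as slopes to the right and down, at radius r is drawn at 1 + k1 r^2 times it, then the intrinsics apply), "eye" and "rotation" of the camera in the world. Camera axes: x right, y down, z forward; pixel columns grow to the right and rows downward; lengths in m; the calibration is good to about 2 mm. A picture is of the moment at which its call begins. calibration takes no time and is no camera call.
- job.job_done(): hands the job in; it is judged then, once.
Trained networks look in the newest picture that a camera, given by its name, has taken for a name from the list of things; names that differ only in an ending like _2 or _b are one class to them, and where a whole thing is asked for, a point or a joint stands for the part that bears it (a point fixed in the world has none). Each returns a list of dicts, best first, with "score" (0 to 1); they miss things now and then, are a little off and sometimes report something else, mostly with a low value. They report only what shows in the picture. A call takes as long as a camera call. They do not tell look-alikes from the thing itself.
- imaging.search_frame(query, camera): "at" ([x, y, z] in m, in world coordinates, good to about 4 mm: the middle of the surface that is visible of it).
- imaging.trace(query, camera): "region" (480x640 bool, what is visible of it).
- imaging.landmark_of(query, camera): "at" ([x, y, z] in m, in world coordinates, good to about 4 mm: a listed point, or the origin of a listed thing).
The state is a dict: "t": time; "q": joint angles; "qd": joint speeds; "joint_torque": joint torques, N m; "tool_pos": TCP position; "ee_rot": TCP orientation; "wrist_force": force on the tool from outside, world axes, zero at the start; "wrist_torque": the same for the moment, N m; "finger_gap": finger opening in m; "finger_force": force on a finger pad.
Only numpy, scipy, OpenCV 4.12 (cv2) and the standard library are available. Lean on these libraries where they do the work, as an engineer would, in place of code of your own. Each camera call takes 0.05 s, during which the arm holds its last target. There are 200 camera calls.

### The job

Close up the topping station: cover each of the four pots with its own lid, the one of the same shape and the same colour as the pot's collar, so that each lid lies flat and fully home in the pot's mouth. Set the lids down rather than dropping them, and leave the pots, the sauce bottle and the shaker standing where they are.

Things in the scene. Friction and masses are not known exactly. Their poses are not given: they have to be found in the camera images.
- red_round_pot: loose open topping pot, round seen from above, empty steel body with a red collar round its mouth; 50 mm tall, body 82 mm across, collar 88 mm outside, mouth 74 mm across; the collar is the top 14 mm; about 0.65 kg; standing upright, open end up. Origin: centre of its underside, z up.
- red_round_lid_grip (a point): round red lid lying plug down, plate 96 mm across, 5 mm thick; plug below it 10 mm deep, 56 mm across (foot 46), 9 mm play all round in the pot's mouth; black grip post on top 22 mm across, 40 mm tall; 0.13 kg. Point: centre of the grip, 20 mm above the plate, 35 mm above the plug's foot; z up. Seated: 75 mm above the pot's underside.
- red_square_pot: loose open topping pot, square seen from above, empty steel body with a red collar round its mouth; 50 mm tall, body 82 x 82 mm, collar 88 x 88 mm outside, mouth 74 x 74 mm, sides along its x and y axes; the collar is the top 14 mm; about 0.65 kg; standing upright, open end up. Origin: centre of its underside, z up.
- red_square_lid_grip (a point): square red lid lying plug down, plate 96 x 96 x 5 mm, sides along its x and y; plug below it 10 mm deep, 56 x 56 mm (foot 46), 9 mm play each side in the pot's mouth; black grip block on top 36 mm along x, 18 mm along y, 40 mm tall; 0.13 kg. Point: centre of the grip, 20 mm above the plate, 35 mm above the plug's foot; z up. Seated: 75 mm above the pot's underside.
- green_round_pot: loose open topping pot, round seen from above, empty steel body with a green collar round its mouth; 50 mm tall, body 82 mm across, collar 88 mm outside, mouth 74 mm across; the collar is the top 14 mm; about 0.65 kg; standing upright, open end up. Origin: centre of its underside, z up.
- green_round_lid_grip (a point): round green lid lying plug down, plate 96 mm across, 5 mm thick; plug below it 10 mm deep, 56 mm across (foot 46), 9 mm play all round in the pot's mouth; black grip post on top 22 mm across, 40 mm tall; 0.13 kg. Point: centre of the grip, 20 mm above the plate, 35 mm above the plug's foot; z up. Seated: 75 mm above the pot's underside.
- green_square_pot: loose open topping pot, square seen from above, empty steel body with a green collar round its mouth; 50 mm tall, body 82 x 82 mm, collar 88 x 88 mm outside, mouth 74 x 74 mm, sides along its x and y axes; the collar is the top 14 mm; about 0.65 kg; standing upright, open end up. Origin: centre of its underside, z up.
- green_square_lid_grip (a point): square green lid lying plug down, plate 96 x 96 x 5 mm, sides along its x and y; plug below it 10 mm deep, 56 x 56 mm (foot 46), 9 mm play each side in the pot's mouth; black grip block on top 36 mm along x, 18 mm along y, 40 mm tall; 0.13 kg. Point: centre of the grip, 20 mm above the plate, 35 mm above the plug's foot; z up. Seated: 75 mm above the pot's underside.
- sauce_bottle_mid (a point): white squeeze bottle with a pointed nozzle, 54 mm across, 130 mm tall, standing; about 0.3 kg; not to be moved. This point: on its axis, 65 mm above the counter.
- shaker_mid (a point): glass shaker with a dark steel top, 54 mm across, 88 mm tall, standing; about 0.25 kg; not to be moved. This point: on its axis, 44 mm above the counter.
There are look-alikes about, which are no part of the job. Leave any purple look-alike of the part that bears red_round_lid_grip alone.

How it is judged:
By the outcome, as a careful person would: the job done as asked, in the order asked, and still so for the second after the job is handed in, with the robot touching nothing.
It also fails if it takes over 102 s, if anything falls off the work surface, if the arm or the gripper's body presses on something with over 40 N, if the wrist force passes 120 N, or if a joint passes its speed limit or range.

## Working session

There is one attempt and no reset: what is moved stays moved. The work goes in short steps, Python scripts to look and compute and a tool call to move; the robot and the scene stay as the last step left them, time stands still between calls to the robot, and variables do not carry over. Pictures are saved under pics/ and viewed, at most 14 in all, crops included, and the job is handed in when it is done.

Besides the shell and the picture viewer there is one more tool, called after "Request:" as a command line: name --argument value ..., lists and objects as JSON in quotes. apply_moves: Moves the arm, as the interface text tells. Its arguments: {"type":"object","properties":{"moves":{"type":"array","items":{"type":"array"}},"force":{"type":"number"}},"required":["moves"]}

```bash
mkdir -p pics
cat > h.py <<'E'
from cell import env, imaging, job
import cv2, numpy as np
E
python3 - <<'E'
from h import *
for c in ("scene","top"):
    cv2.imwrite(f"pics/{c}0.png",imaging.get_image(c))
    k=imaging.calibration(c);print(c,np.round(k["eye"],3),k["fx"],k["k1"])
for n in ["red_round","red_square","green_round","green_square"]:
    for s in ("_pot","_lid_grip"):
        for c in ("top","scene"):
            print(n+s,c,[(np.round(d["at"],3).tolist(),round(d["score"],2)) for d in imaging.landmark_of(n+s,c)][:4])
for n in ["sauce_bottle_mid","shaker_mid"]:
    print(n,[(np.round(d["at"],3).tolist(),round(d["score"],2)) for d in imaging.landmark_of(n,"top")][:3])
s=env.read_state();print(s["t"],s["tool_pos"],s["ee_rot"],s["finger_gap"])
E
```

```text
scene [ 1.407 -0.433  0.93 ] 581.9401208124896 -0.11008239234825065
top [ 0.307 -0.008  1.255] 615.3524120370618 -0.10589083322314594
red_round_pot top [([0.47, 0.016, 0.001], 0.71)]
red_round_pot scene [([0.469, 0.016, 0.001], 0.64)]
red_round_lid_grip top [([0.624, -0.011, 0.031], 0.87), ([0.613, 0.355, 0.034], 0.75), ([0.337, 0.122, 0.034], 0.7)]
red_round_lid_grip scene [([0.626, -0.007, 0.032], 0.94), ([0.338, 0.123, 0.037], 0.93)]
red_square_pot top []
red_square_pot scene [([0.474, -0.181, -0.004], 0.79), ([0.455, 0.367, 0.0], 0.29)]
red_square_lid_grip top [([0.652, -0.183, 0.035], 0.55)]
red_square_lid_grip scene [([0.652, -0.185, 0.036], 0.67)]
green_round_pot top [([0.625, 0.162, -0.003], 0.79)]
green_round_pot scene [([0.624, 0.167, 0.0], 0.88)]
green_round_lid_grip top [([0.61, -0.339, 0.037], 0.89)]
green_round_lid_grip scene [([0.609, -0.344, 0.032], 0.96)]
green_square_pot top [([0.46, 0.366, 0.001], 0.93), ([0.651, -0.178, 0.035], 0.21)]
green_square_pot scene [([0.456, 0.368, 0.002], 0.71)]
green_square_lid_grip top [([0.616, 0.356, 0.032], 0.57)]
green_square_lid_grip scene [([0.618, 0.36, 0.03], 0.84)]
sauce_bottle_mid [([0.445, -0.333, 0.061], 0.66)]
shaker_mid [([0.474, 0.176, 0.044], 0.68)]
1.0 [0.19704735 0.59313064 0.24532923] [5.01669432e-01 3.10124191e+00 9.39941978e-05] 0.08532159856231382
```

View pics/top0.png

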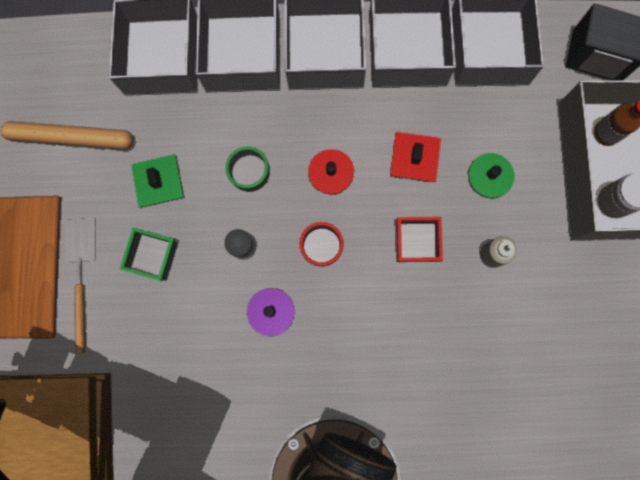

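View pics/scene0.png

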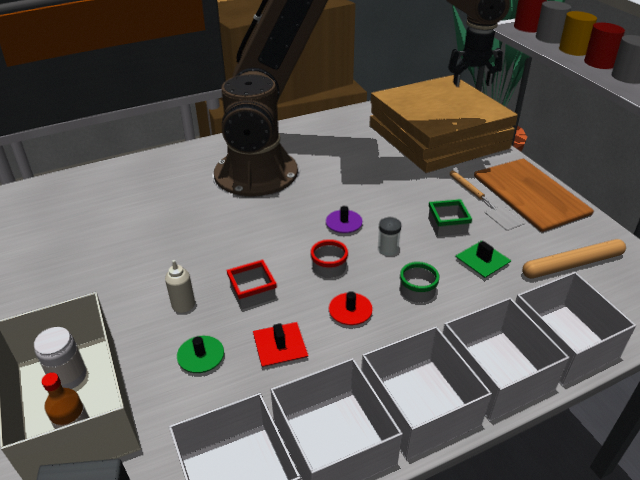

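The top view shows the lids at green square (157,180), red round (331,171), red square (415,157) and green round (491,175). The pots are at green square (148,254), green round (247,168), red round (321,243) and red square (419,240). The possible mix-ups are the purple round lid at (271,312), which I leave alone, and round against square of the same colour. I'll fit outlines by colour to get centres and yaws, and check with one crop.

```bash
cat >> h.py <<'E'
def plane(pts,cam,z):
    k=imaging.calibration(cam);p=np.asarray(pts,float).reshape(-1,2)
    d=np.c_[(p[:,0]-k["cx"])/k["fx"],(p[:,1]-k["cy"])/k["fy"]];u=d.copy()
    for _ in range(20): u=d/(1+k["k1"]*(u**2).sum(1,keepdims=True))
    r=np.c_[u,np.ones(len(u))]@np.array(k["rotation"]).T; e=np.array(k["eye"])
    return (e+r*((z-e[2])/r[:,2])[:,None])[:,:2]
def blobs(im):
    hsv=cv2.cvtColor(im,cv2.COLOR_BGR2HSV);H,S,V=cv2.split(hsv);out=[]
    for n,m in (("red",(H<8)|(H>172)),("green",(H>45)&(H<80)),("purple",(H>130)&(H<160))):
        m=(m&(S>130)&(V>50)).astype(np.uint8)
        for c in cv2.findContours(m,cv2.RETR_EXTERNAL,cv2.CHAIN_APPROX_NONE)[0]:
            x,y,w,h=cv2.boundingRect(c)
            if w<30 or w>70 or h<30 or x>540: continue
            f=m[y:y+h,x:x+w].sum()/cv2.contourArea(c); z=.0125 if f>.75 else .043
            P=plane(c,"top",z).astype(np.float32)*1000
            r=cv2.minAreaRect(P); s=np.array(r[0])/1000
            hull=cv2.convexHull(P); M=cv2.moments(hull)
            s=np.array([M["m10"],M["m01"]])/M["m00"]/1000
            out.append((n,"lid" if f>.75 else "pot",(x+w//2,y+h//2),np.round(s,4).tolist(),np.round(r[1],1).tolist(),round(r[2],1)))
    return out
E
python3 - <<'E'
from h import *
im=imaging.get_image("top")
for b in blobs(im): print(*b)
cv2.imwrite("pics/crop.png",cv2.resize(im[120:350,110:530],(798,437),interpolation=cv2.INTER_CUBIC))
# grip blobs on square lids: dark px direction
for (x,y,n) in ((157,180,"gs"),(415,157,"rs")):
    m=(im[y-20:y+20,x-20:x+20].max(2)<45);q=np.argwhere(m)[:,::-1]+[x-20,y-20]
    P=plane(q,"top",.055);print(n,len(q),P.mean(0),cv2.minAreaRect((P*1000).astype(np.float32)))
E
```

```text
Traceback (most recent call last):
  File "h.py", line 17, in blobs
    P=plane(c,"top",z).astype(np.float32)*1000
      ~~~~~^^^^^^^^^^^
  File "h.py", line 8, in plane
    return (e+r*((z-e[2])/r[:,2])[:,None])[:,:2]
                          ~^^^^^
IndexError: too many indices for array: array is 1-dimensional, but 2 were indexed
```

```bash
sed -i 's/np.array(k\["rotation"\]).T/cv2.Rodrigues(np.array(k["rotation"],float))[0].T/' h.py
python3 - <<'E'
from h import *
im=imaging.get_image("top")
for b in blobs(im): print(*b)
cv2.imwrite("pics/crop.png",cv2.resize(im[120:350,110:530],(798,437),interpolation=cv2.INTER_CUBIC))
for (x,y,n) in ((157,180,"gs"),(415,157,"rs")):
    m=(im[y-20:y+20,x-20:x+20].max(2)<45);q=np.argwhere(m)[:,::-1]+[x-20,y-20]
    P=plane(q,"top",.055);print(n,len(q),P.mean(0),cv2.minAreaRect((P*1000).astype(np.float32)))
E
```

```text
red pot (321, 244) [0.4711, 0.0165] [83.6, 86.2] 88.7
red pot (420, 239) [0.4766, -0.1792] [89.0, 86.4] 88.7
red lid (331, 172) [0.6262, -0.0058] [93.6, 92.0] 88.6
red lid (416, 157) [0.6537, -0.183] [95.2, 96.2] 80.8
green pot (147, 254) [0.4581, 0.3669] [87.9, 85.5] 73.4
green lid (157, 181) [0.6158, 0.3594] [93.7, 94.2] 11.5
green lid (491, 175) [0.6109, -0.3397] [93.0, 90.0] 88.8
green pot (247, 168) [0.6304, 0.1648] [85.1, 82.4] 43.9
purple lid (270, 312) [0.3396, 0.1219] [88.8, 90.1] 89.2
gs 195 [0.61096782 0.35340234] ((611.0947265625, 353.5776672363281), (41.40892028808594, 22.327327728271484), 15.333593368530273)
rs 136 [ 0.64821975 -0.17968058] ((648.4036254882812, -179.5272674560547), (15.519006729125977, 38.251434326171875), 80.32897186279297)
```

View pics/crop.png

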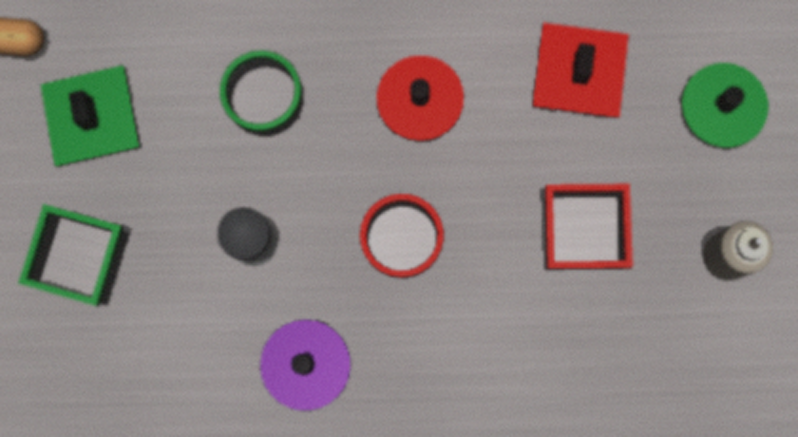

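The crop confirms four lids and four pots, with purple left out. The square lid yaws are green +11.5° and red −9°, and the pot yaws are green −16.6° and red −1°. I'm starting with the green square: first turning the tool to align with the world, then travelling.

Request:
apply_moves --moves '[[1, [0, 0, 0], -0.107], [1, [0, 0, 0], -0.107], [1, [0, 0, 0], -0.107], [1, [-30, -17, 0], 0], [1, [-30, -17, 0], 0], [1, [-30, -17, 0], 0], [1, [-30, -17, 0], 0], [1, [-30, -17, 0], 0], [1, [-30, -17, 0], 0], [1, [-30, -17, 0], 0]]' --force 40

```text
t: 1.93
tool_pos: [0.4084, 0.4732, 0.2454]
ee_rot: [-0.0, 3.141, 0.0]
wrist_force: [0.4, 1.0, 0.7]
finger_gap: 0.0855
finger_force: 0.0
```

Request:
apply_moves --moves '[[1, [-30, -17, 0], 0], [1, [-30, -17, 0], 0], [1, [-30, -17, 10], 0], [1, [-30, -17, 10], 0], [1, [-30, -17, 10], 0], [1, [-30, -16, 10], 0], [1, [-29, -13, 10], 0], [1, [0, 0, 0], -0.1], [1, [0, 0, 0], -0.1], [1, [0, 0, 0], 0]]'

```text
t: 2.77
tool_pos: [0.6166, 0.3596, 0.1947]
ee_rot: [0.319, -3.125, 0.0]
wrist_force: [-0.2, 0.4, -0.7]
finger_gap: 0.0856
finger_force: 0.0
```

Request:
apply_moves --moves '[[0.6, [0, 0, 38], 0], [0.6, [0, 0, 38], 0], [0.6, [0, 0, 38], 0], [0.6, [0, 0, 25], 0], [0.6, [0, 0, 18], 0], [0.6, [0, 0, 0], 0], [0, [0, 0, 0], 0], [0, [0, 0, 0], 0], [0, [0, 0, 0], 0], [0, [0, 0, 0], 0]]'

```text
t: 3.6
tool_pos: [0.6169, 0.3607, 0.0404]
ee_rot: [-0.313, 3.123, 0.002]
wrist_force: [0.4, 0.6, 5.2]
finger_gap: 0.0173
finger_force: 40.5
```

Request:
apply_moves --moves '[[0, [0, 0, 0], 0], [0, [0, 0, 0], 0], [0, [0, 0, -5], 0], [0, [0, 0, -15], 0], [0, [0, 0, -30], 0], [0, [0, 0, -40], 0], [0, [0, 0, -30], 0], [0, [0, 0, 0], 0]]'

```text
t: 4.27
tool_pos: [0.6182, 0.3613, 0.167]
ee_rot: [-0.313, 3.116, 0.006]
wrist_force: [-0.1, 0.6, -0.9]
finger_gap: 0.0173
finger_force: 39.6
```

Request:
apply_moves --moves '[[0, [0, 0, 0], 0], [0, [0, 0, 0], 0]]'

```text
t: 4.43
tool_pos: [0.6157, 0.36, 0.1585]
ee_rot: [0.314, -3.126, 0.0]
wrist_force: [0.2, -0.2, -1.2]
finger_gap: 0.0174
finger_force: 39.6
```

Run:
```python
from h import *
im=imaging.get_image("scene")
cv2.imwrite("pics/s1.png",cv2.resize(im[100:330,370:620],(750,690))[:600])
s=env.read_state();print(s["tool_pos"],s["ee_rot"],s["wrist_force"],s["wrist_torque"])
```

```text
[0.61551682 0.35991254 0.15757597] [ 3.13632796e-01 -3.12425168e+00  8.07240080e-04] [-0.91194348  0.36275447 -1.76350339] [ 0.01805259 -0.04364562 -0.04089418]
```

View pics/s1.png

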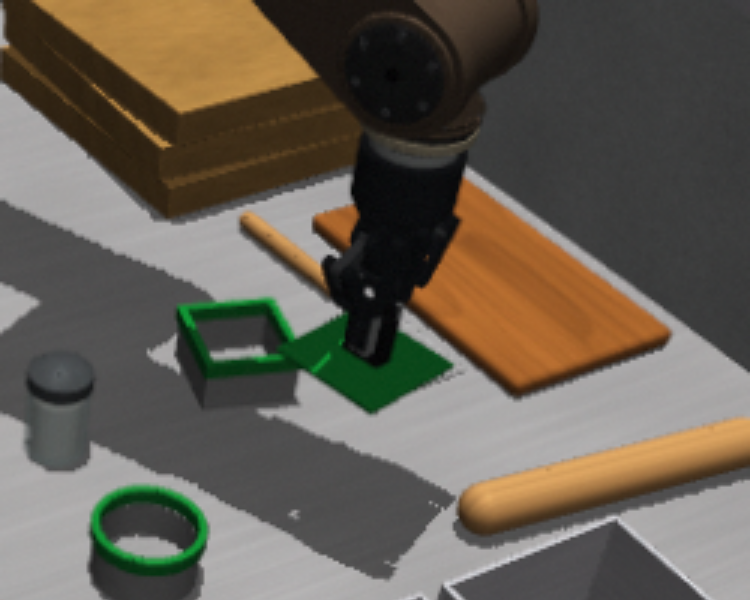

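Lid held level at about (370,350) in this crop, and the pot is clear. Next I carry it to the green square pot.

Request:
apply_moves --moves '[[0, [0, 0, 0], 0.1], [0, [0, 0, 0], 0.1], [0, [20, 0, 0], 0], [0, [38, 2, 0], 0], [0, [38, 2, 0], 0], [0, [38, 2, 0], 0], [0, [23, 1, 0], 0], [0, [0, 0, 0], 0.1], [0, [0, 0, 0], 0.1], [0, [0, 0, 0], 0.09]]'

```text
t: 5.32
tool_pos: [0.4582, 0.3671, 0.1573]
ee_rot: [-0.46, -3.106, 0.002]
wrist_force: [0.7, -0.5, -1.3]
finger_gap: 0.0174
finger_force: 39.5
```

Request:
apply_moves --moves '[[0, [0, 0, 0], 0], [0, [0, 0, 20], 0], [0, [0, 0, 20], 0], [0, [0, 0, 10], 0], [0, [0, 0, 5], 0], [0, [0, 0, 0], 0], [0, [0, 0, 0], 0]]'

```text
t: 5.9
tool_pos: [0.4593, 0.3673, 0.1034]
ee_rot: [-0.452, -3.109, 0.0]
wrist_force: [-0.4, 0.5, -1.7]
finger_gap: 0.0174
finger_force: 39.5
```

Run:
```python
from h import *
a=imaging.get_image("scene")[160:260,390:520];b=imaging.get_image("top")[200:300,90:220]
cv2.imwrite("pics/s2.png",cv2.resize(np.vstack([a,b]),(780//2+0,600)))
```

```text
(no output)
```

View pics/s2.png

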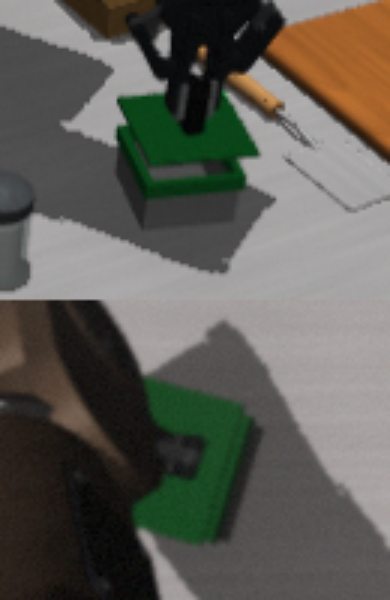

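The lid is centred and aligned over the pot. Lowering it.

Request:
apply_moves --moves '[[0, [0, 0, 8], 0], [0, [0, 0, 6], 0], [0, [0, 0, 4], 0], [0, [0, 0, 2], 0], [0, [0, 0, 1], 0], [0, [0, 0, 1], 0], [0, [0, 0, 0], 0], [0, [0, 0, 0], 0]]'

```text
t: 6.67
tool_pos: [0.4592, 0.3672, 0.0814]
ee_rot: [0.454, 3.109, 0.0]
wrist_force: [-1.2, 0.4, -2.3]
finger_gap: 0.0171
finger_force: 39.5
```

Request:
apply_moves --moves '[[0, [0, 0, 1], 0], [0, [0, 0, 0], 0], [0, [0, 0, 1], 0], [0, [0, 0, 0], 0]]'

```text
t: 7.0
tool_pos: [0.4592, 0.3673, 0.0804]
ee_rot: [0.453, 3.108, 0.001]
wrist_force: [-3.1, -2.2, 11.4]
finger_gap: 0.0172
finger_force: 41.1
```

Request:
apply_moves --moves '[[0.4, [0, 0, 0], 0], [0.5, [0, 0, 0], 0], [0.6, [0, 0, 0], 0], [0.6, [0, 0, 0], 0], [0.6, [0, 0, -20], 0], [0.6, [0, 0, -35], 0], [0.6, [0, 0, -38], 0], [0.6, [0, 0, -20], 0], [0.6, [0, 0, 0], -0.1], [0.6, [0, 0, 0], -0.1]]'

```text
t: 7.83
tool_pos: [0.4595, 0.3674, 0.194]
ee_rot: [0.134, 3.136, 0.003]
wrist_force: [0.7, 0.7, -0.8]
finger_gap: 0.051
finger_force: 0.0
```

Request:
apply_moves --moves '[[0.6, [0, 0, 0], -0.09], [0.6, [-12, -33, 0], 0], [0.6, [-15, -34, 0], 0], [0.6, [-15, -34, 0], 0], [0.6, [-15, -34, 0], 0], [0.6, [-15, -34, 0], 0], [0.6, [-15, -34, 0], 0], [0.6, [-15, -34, 0], 0], [0.6, [-15, -34, 0], 0], [0.6, [-15, -34, 0], 0]]'

```text
t: 8.67
tool_pos: [0.5916, 0.0604, 0.1922]
ee_rot: [0.0, -3.142, -0.0]
wrist_force: [1.4, 0.2, 0.1]
finger_gap: 0.0514
finger_force: 0.0
```

Run:
```python
from h import *
a=imaging.get_image("scene")[160:260,390:520];b=imaging.get_image("top")[200:300,90:220]
cv2.imwrite("pics/s3.png",cv2.resize(np.vstack([a,b]),(390,600)))
s=env.read_state();print(s["tool_pos"],s["ee_rot"])
```

```text
[0.59292341 0.05786114 0.19202436] [ 6.54460159e-03  3.14079216e+00 -8.09518140e-04]
```

View pics/s3.png

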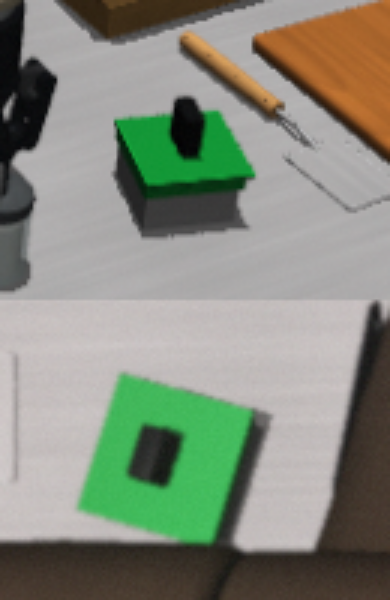

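Green square is seated flat. Next is the red round lid.

Request:
apply_moves --moves '[[0.6, [-16, -32, 20], 0], [0.6, [-17, -32, 20], 0], [0.6, [0, 0, 30], 0], [0.6, [0, 0, 20], 0], [0.6, [0, 0, 0], 0], [0.6, [0, 0, 0], 0]]'

```text
t: 9.27
tool_pos: [0.6238, -0.0013, 0.1018]
ee_rot: [0.001, -3.14, -0.001]
wrist_force: [0.7, 0.3, 0.1]
finger_gap: 0.0512
finger_force: 0.0
```

Request:
apply_moves --moves '[[0.6, [-2, -5, 20], 0], [0.6, [0, 0, 20], 0], [0.6, [0, 0, 15], 0], [0.6, [0, 0, 6], 0], [0.6, [0, 0, 0], 0], [0, [0, 0, 0], 0], [0, [0, 0, 0], 0], [0, [0, 0, 0], 0], [0, [0, 0, 0], 0], [0, [0, 0, 0], 0]]'

```text
t: 10.1
tool_pos: [0.6269, -0.0066, 0.043]
ee_rot: [-0.001, 3.139, -0.0]
wrist_force: [-0.6, 0.7, 5.4]
finger_gap: 0.0203
finger_force: 38.9
```

Request:
apply_moves --moves '[[0, [0, 0, -5], 0], [0, [0, 0, -15], 0], [0, [0, 0, -30], 0], [0, [0, 0, -35], 0], [0, [0, 0, -20], 0], [0, [0, 0, 0], 0], [0, [0, 0, 0], 0]]'

```text
t: 10.68
tool_pos: [0.6264, -0.0068, 0.1479]
ee_rot: [-0.0, 3.139, -0.0]
wrist_force: [-0.6, 1.0, -1.8]
finger_gap: 0.0208
finger_force: 39.2
```

Request:
apply_moves --moves '[[0, [20, 3, 0], 0], [0, [35, 5, 0], 0], [0, [35, 5, 0], 0], [0, [35, 5, 0], 0], [0, [30, 5, 10], 0], [0, [0, 0, 20], 0], [0, [0, 0, 12], 0], [0, [0, 0, 5], 0], [0, [0, 0, 0], 0], [0, [0, 0, 0], 0]]'

```text
t: 11.52
tool_pos: [0.4712, 0.0162, 0.099]
ee_rot: [0.0, -3.14, -0.0]
wrist_force: [0.3, -0.6, -1.3]
finger_gap: 0.0205
finger_force: 39.2
```

Run:
```python
from h import *
a=imaging.get_image("scene")[210:310,270:400];b=imaging.get_image("top")[195:295,260:390]
cv2.imwrite("pics/s4.png",cv2.resize(np.vstack([a,b]),(390,600)))
```

```text
(no output)
```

View pics/s4.png

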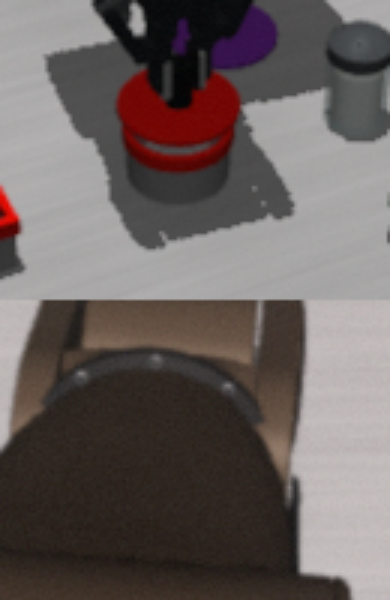

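The red round lid is centred above its pot, so I lower until contact.

Request:
apply_moves --moves '[[0, [0, 0, 6], 0], [0, [0, 0, 4], 0], [0, [0, 0, 3], 0], [0, [0, 0, 2], 0], [0, [0, 0, 1], 0], [0, [0, 0, 0], 0], [0, [0, 0, 0], 0]]'

```text
t: 12.2
tool_pos: [0.4712, 0.0162, 0.0833]
ee_rot: [-0.0, 3.142, 0.0]
wrist_force: [-0.2, 0.0, -1.5]
finger_gap: 0.0205
finger_force: 39.2
```

Request:
apply_moves --moves '[[0, [0, 0, 1], 0], [0, [0, 0, 0], 0], [0, [0, 0, 1], 0], [0, [0, 0, 0], 0]]'

```text
t: 12.53
tool_pos: [0.4713, 0.0162, 0.0828]
ee_rot: [-0.001, 3.14, -0.0]
wrist_force: [-6.6, -0.8, 24.6]
finger_gap: 0.0206
finger_force: 41.9
```

Request:
apply_moves --moves '[[0.3, [0, 0, -1], 0], [0.4, [0, 0, 0], 0], [0.6, [0, 0, 0], 0], [0.6, [0, 0, 0], 0], [0.6, [0, 0, -20], 0], [0.6, [0, 0, -35], 0], [0.6, [0, 0, -35], 0], [0.6, [0, 0, -15], 0], [0.6, [-20, -20, 0], 0], [0.6, [-27, -30, 0], 0]]'

```text
t: 13.37
tool_pos: [0.5179, -0.0328, 0.1889]
ee_rot: [-0.005, 3.14, 0.0]
wrist_force: [1.4, 0.7, 0.1]
finger_gap: 0.0514
finger_force: 0.0
```

Request:
apply_moves --moves '[[0.6, [-27, -30, 0], 0], [0.6, [-27, -30, 0], 0], [0.6, [-27, -30, 0], 0], [0.6, [-27, -30, 20], 0], [0.6, [-27, -29, 30], 0], [0.6, [0, 0, 25], 0.08], [0.6, [0, 0, 10], 0.08], [0.6, [0, 0, 0], 0], [0.6, [0, 0, 0], 0]]'

```text
t: 14.12
tool_pos: [0.6466, -0.1758, 0.1081]
ee_rot: [-0.247, -3.13, -0.001]
wrist_force: [0.8, 0.1, 0.2]
finger_gap: 0.0514
finger_force: 0.0
```

Run:
```python
from h import *
a=imaging.get_image("scene")[210:310,270:400];b=imaging.get_image("top")[195:295,260:390]
cv2.imwrite("pics/s5.png",cv2.resize(np.vstack([a,b]),(390,600)))
```

```text
(no output)
```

View pics/s5.png

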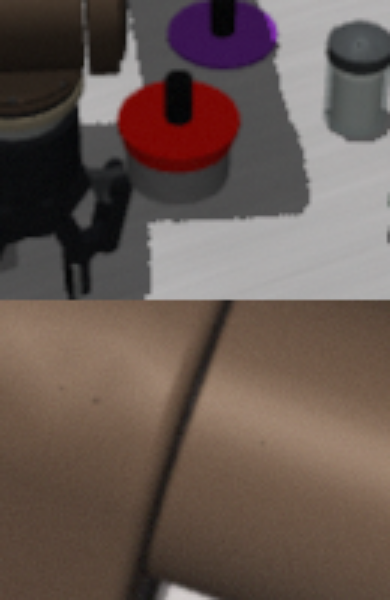

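Red round is seated. The TCP is 6.5/7 mm short of the red square lid, so I correct, then descend.

Request:
apply_moves --moves '[[0.6, [-7.5, -6, 15], 0], [0.6, [0, 0, 25], 0], [0.6, [0, 0, 18], 0], [0.6, [0, 0, 9], 0], [0.6, [0, 0, 0], 0], [0, [0, 0, 0], 0], [0, [0, 0, 0], 0], [0, [0, 0, 0], 0], [0, [0, 0, 0], 0], [0, [0, 0, 0], 0]]'

```text
t: 15.05
tool_pos: [0.6539, -0.1831, 0.0433]
ee_rot: [0.25, 3.129, -0.001]
wrist_force: [-0.8, 0.4, 6.9]
finger_gap: 0.0172
finger_force: 42.5
```

Request:
apply_moves --moves '[[0, [0, 0, -5], 0], [0, [0, 0, -15], 0], [0, [0, 0, -30], 0], [0, [0, 0, -35], 0], [0, [0, 0, -20], 0], [0, [0, 0, 0], -0.08], [0, [0, 0, 0], -0.06], [0, [0, 0, 0], 0]]'

```text
t: 15.72
tool_pos: [0.6533, -0.1829, 0.1476]
ee_rot: [0.027, 3.141, -0.0]
wrist_force: [-0.5, 0.3, -0.3]
finger_gap: 0.0172
finger_force: 41.4
```

Request:
apply_moves --moves '[[0, [20, 0, 0], 0], [0, [35, 0, 0], 0], [0, [35, 0, 0], 0], [0, [35, 0, 0], 0], [0, [33, 0, 0], 0], [0, [20, 0, 15], 0], [0, [0, 0, 20], 0], [0, [0, 0, 10], 0], [0, [0, 0, 0], 0], [0, [0, 0, 0], 0]]'

```text
t: 16.55
tool_pos: [0.4758, -0.1795, 0.1015]
ee_rot: [-0.032, -3.141, -0.001]
wrist_force: [0.6, 0.5, -1.5]
finger_gap: 0.0173
finger_force: 41.3
```

Run:
```python
from h import *
a=imaging.get_image("scene")[230:330,190:320];b=imaging.get_image("top")[190:290,360:490]
cv2.imwrite("pics/s6.png",cv2.resize(np.vstack([a,b]),(390,600)))
```

```text
(no output)
```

View pics/s6.png

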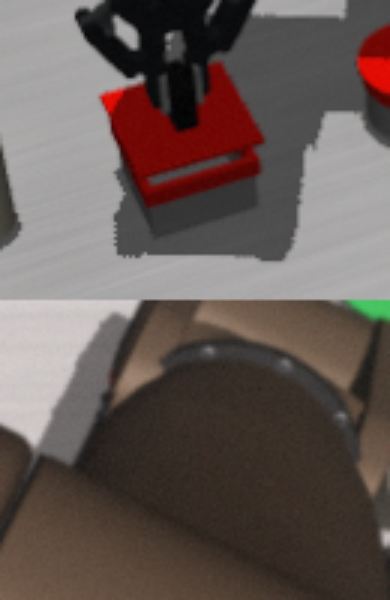

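The red square lid is aligned over its pot. Lowering it.

Request:
apply_moves --moves '[[0, [0, 0, 7], 0], [0, [0, 0, 5], 0], [0, [0, 0, 3], 0], [0, [0, 0, 2], 0], [0, [0, 0, 1], 0], [0, [0, 0, 0], 0], [0, [0, 0, 0], 0]]'

```text
t: 17.23
tool_pos: [0.4754, -0.1795, 0.0837]
ee_rot: [0.031, 3.141, 0.0]
wrist_force: [0.0, -0.4, -1.6]
finger_gap: 0.0173
finger_force: 41.3
```

Request:
apply_moves --moves '[[0, [0, 0, 1], 0], [0, [0, 0, 0], 0], [0, [0, 0, 0], 0]]'

```text
t: 17.48
tool_pos: [0.4754, -0.1795, 0.0832]
ee_rot: [0.031, 3.141, -0.0]
wrist_force: [-2.0, -0.6, 6.0]
finger_gap: 0.0172
finger_force: 42.4
```

Request:
apply_moves --moves '[[0.3, [0, 0, 0], 0], [0.4, [0, 0, 0], 0], [0.6, [0, 0, 0], 0], [0.6, [0, 0, 0], 0], [0.6, [0, 0, -20], 0], [0.6, [0, 0, -35], 0], [0.6, [0, 0, -35], 0], [0.6, [0, 0, -15], 0], [0.6, [0, 0, 0], 0], [0.6, [-19, -18, 0], 0]]'

```text
t: 18.32
tool_pos: [0.4921, -0.1959, 0.1883]
ee_rot: [-0.029, -3.141, -0.001]
wrist_force: [0.1, -0.5, -0.5]
finger_gap: 0.0513
finger_force: 0.0
```

Request:
apply_moves --moves '[[0.6, [-20, -23, 0], 0], [0.6, [-20, -23, 0], 0], [0.6, [-20, -23, 0], 0], [0.6, [-20, -23, 0], 0], [0.6, [-20, -24, 10], 0], [0.6, [-20, -24, 25], 0], [0.6, [0, 0, 30], 0], [0.6, [0, 0, 15], 0], [0.6, [0, 0, 0], 0], [0.6, [0, 0, 0], 0]]'

```text
t: 19.15
tool_pos: [0.6107, -0.3398, 0.1061]
ee_rot: [-0.031, -3.139, -0.003]
wrist_force: [0.4, 0.2, 0.3]
finger_gap: 0.0511
finger_force: 0.0
```

Run:
```python
from h import *
a=imaging.get_image("scene")[230:380,150:345]
cv2.imwrite("pics/s7.png",cv2.resize(a,(780,600)))
```

```text
(no output)
```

View pics/s7.png

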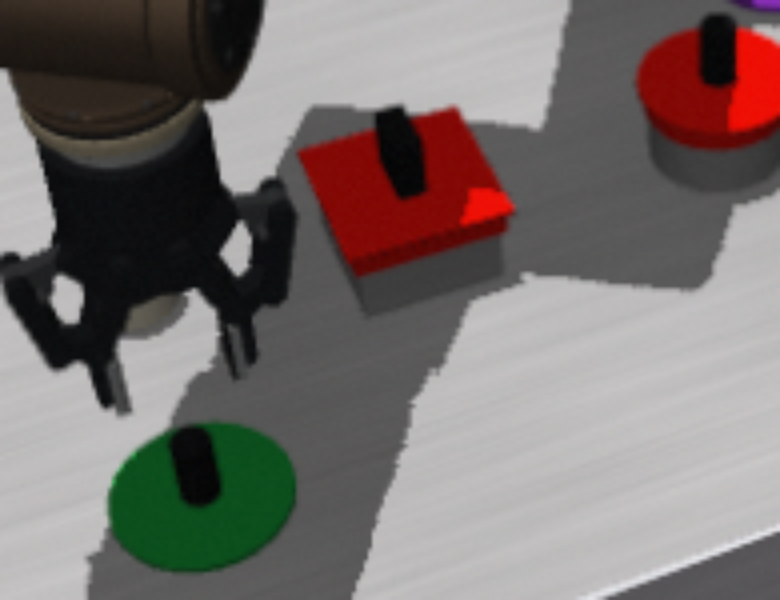

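Red square is seated flat. The gripper is over the green round lid, which is at (200,490) in the crop. Grasping.

Request:
apply_moves --moves '[[0.6, [0, 0, 20], 0], [0.6, [0, 0, 25], 0], [0.6, [0, 0, 14], 0], [0.6, [0, 0, 6], 0], [0.6, [0, 0, 0], 0], [0, [0, 0, 0], 0], [0, [0, 0, 0], 0], [0, [0, 0, 0], 0], [0, [0, 0, 0], 0], [0, [0, 0, 0], 0]]'

```text
t: 20.03
tool_pos: [0.6118, -0.3405, 0.0442]
ee_rot: [0.031, 3.139, -0.002]
wrist_force: [-0.3, 0.0, 6.0]
finger_gap: 0.0205
finger_force: 39.1
```

Request:
apply_moves --moves '[[0, [0, 0, -5], 0], [0, [0, 0, -15], 0], [0, [0, 0, -30], 0], [0, [0, 0, -40], 0], [0, [0, 0, -35], 0], [0, [0, 0, -15], 0], [0, [0, 0, 0], 0], [0, [0, 0, 0], 0]]'

```text
t: 20.7
tool_pos: [0.6111, -0.34, 0.1832]
ee_rot: [0.031, 3.14, -0.001]
wrist_force: [-0.8, 0.7, -2.7]
finger_gap: 0.0211
finger_force: 39.3
```

Request:
apply_moves --moves '[[0, [0, 15, 0], 0], [0, [-1, 30, 0], 0], [0, [-1, 35, 0], 0], [0, [-1, 35, 0], 0], [0, [-1, 35, 0], 0], [0, [-1, 35, 0], 0], [0, [-1, 35, 0], 0], [0, [-1, 35, 0], 0], [0, [-1, 35, 0], 0], [0, [0, 35, 0], 0]]'

```text
t: 21.53
tool_pos: [0.6244, -0.0129, 0.1806]
ee_rot: [-0.031, -3.138, -0.001]
wrist_force: [0.5, 0.3, -1.3]
finger_gap: 0.0207
finger_force: 39.3
```

Request:
apply_moves --moves '[[0, [0, 35, 0], 0], [0, [0, 35, 0], 0], [0, [0, 35, 0], 0], [0, [0, 35, 0], 0], [0, [0, 25, 0], 0], [0, [0, 15, 0], 0], [0, [0, 0, 15], 0], [0, [0, 0, 15], 0], [0, [0, 0, 0], 0], [0, [0, 0, 0], 0]]'

```text
t: 22.37
tool_pos: [0.6284, 0.1643, 0.1513]
ee_rot: [-0.031, -3.138, 0.001]
wrist_force: [0.7, 1.0, -1.4]
finger_gap: 0.0205
finger_force: 39.4
```

Request:
apply_moves --moves '[[0, [0, 0, 20], 0], [0, [0, 0, 20], 0], [0, [0, 0, 9], 0], [0, [0, 0, 0], 0], [0, [0, 0, 0], 0]]'

```text
t: 22.78
tool_pos: [0.6294, 0.1644, 0.1041]
ee_rot: [-0.032, -3.141, -0.0]
wrist_force: [0.0, -0.2, -2.4]
finger_gap: 0.0205
finger_force: 39.4
```

Run:
```python
from h import *
a=imaging.get_image("scene")[230:330,355:485];b=imaging.get_image("top")[120:220,185:315]
cv2.imwrite("pics/s8.png",cv2.resize(np.vstack([a,b]),(390,600)))
```

```text
(no output)
```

View pics/s8.png

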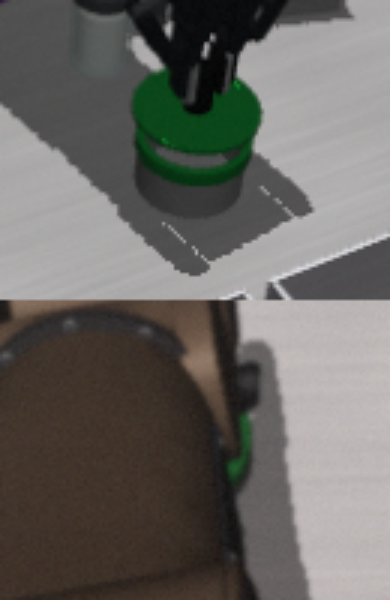

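Centred over the green round pot. Lowering it.

Request:
apply_moves --moves '[[0, [0, 0, 8], 0], [0, [0, 0, 5], 0], [0, [0, 0, 4], 0], [0, [0, 0, 2], 0], [0, [0, 0, 1], 0], [0, [0, 0, 0], 0], [0, [0, 0, 0], 0]]'

```text
t: 23.47
tool_pos: [0.629, 0.1646, 0.0842]
ee_rot: [-0.031, -3.141, 0.0]
wrist_force: [-3.5, -0.4, 6.1]
finger_gap: 0.0206
finger_force: 40.2
```

Request:
apply_moves --moves '[[0, [0, 0, 0.5], 0], [0, [0, 0, 0], 0], [0, [0, 0, 0], 0]]'

```text
t: 23.72
tool_pos: [0.629, 0.1646, 0.0842]
ee_rot: [0.031, 3.141, -0.0]
wrist_force: [-5.1, -1.5, 9.4]
finger_gap: 0.0205
finger_force: 40.7
```

Request:
apply_moves --moves '[[0.3, [0, 0, 0], 0], [0.4, [0, 0, 0], 0], [0.6, [0, 0, 0], 0], [0.6, [0, 0, 0], 0], [0.6, [0, 0, -20], 0], [0.6, [0, 0, -35], 0], [0.6, [0, 0, -35], 0], [0.6, [0, 0, -35], 0], [0.6, [0, 0, -20], 0], [0.6, [0, 0, 0], 0]]'

```text
t: 24.55
tool_pos: [0.6306, 0.1649, 0.2332]
ee_rot: [0.031, 3.134, 0.002]
wrist_force: [-0.2, 0.1, 0.3]
finger_gap: 0.051
finger_force: 0.0
```

Request:
apply_moves --moves '[[0.6, [10, 30, 0], 0], [0.6, [10, 35, 0], 0], [0.6, [10, 35, 0], 0], [0.6, [10, 35, 0], 0], [0.6, [10, 35, 0], 0], [0.6, [10, 35, 0], 0], [0.6, [10, 35, 0], 0], [0.6, [10, 35, 0], 0], [0.6, [10, 20, 0], 0], [0.6, [0, 0, 0], 0]]'

```text
t: 25.38
tool_pos: [0.5425, 0.4652, 0.2266]
ee_rot: [-0.025, -3.14, 0.0]
wrist_force: [1.0, 0.2, -0.2]
finger_gap: 0.0514
finger_force: 0.0
```

Run:
```python
from h import *
im=imaging.get_image("scene");cv2.imwrite("pics/s9.png",cv2.resize(im[180:400,140:520],(798,462)))
imaging.get_image("top")
for n in ["red_round_pot","red_round_lid_grip","red_square_lid_grip","green_round_lid_grip","green_square_lid_grip"]:
    print(n,[(np.round(d["at"],3).tolist(),round(d["score"],2)) for d in imaging.landmark_of(n,"scene")][:3])
```

```text
red_round_pot [([0.469, 0.014, 0.006], 0.63), ([0.628, 0.163, 0.071], 0.37)]
red_round_lid_grip [([0.469, 0.014, 0.073], 0.88), ([0.339, 0.12, 0.036], 0.69)]
red_square_lid_grip [([0.474, -0.182, 0.078], 0.73)]
green_round_lid_grip [([0.626, 0.162, 0.073], 0.61)]
green_square_lid_grip [([0.462, 0.37, 0.071], 0.84)]
```

View pics/s9.png

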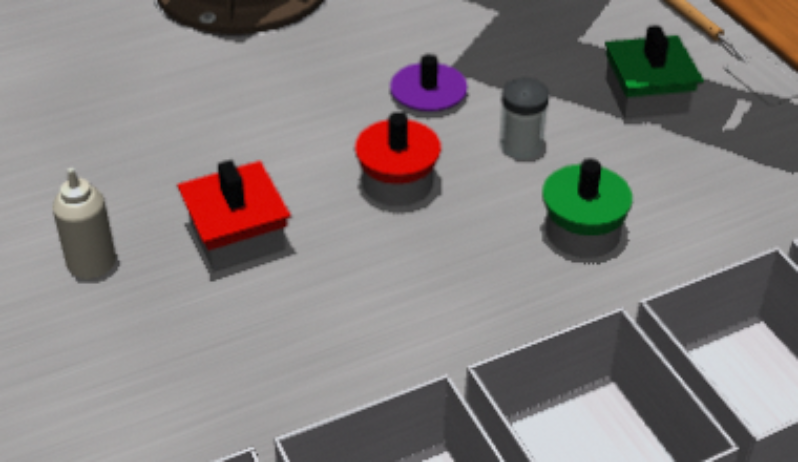

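All four lids lie flat on their own pots: red square (235,200), red round (398,150), green round (587,200) and green square (653,65). The bottle, shaker and purple lid haven't moved. Handing in.

```bash
python3 -c "
from h import *
print(job.job_done())"
```

```text
the job is handed in; nothing more can be done
None
```

All four lids are seated flat and fully home on their matching pots, with the pots, bottle, shaker and purple lid left in place; I handed the job in at about 25 s of the 102 s.

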